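Slide two serving boards out to the ends of the chopping block

ROBOT

A 6-joint arm with a two-finger parallel gripper is mounted at the origin on a cart in front of the work surface, level with it; the furniture and walls round the work are solid. World frame = base frame: x ahead of the robot, y to its left, z up, the work surface at z = 0. Lengths are in mm, angles in rad, forces in N, time in s.
With the tool pointing down it reaches from about 350 to 975 mm from the base axis. Payload 7.1 kg.
Tool frame: the origin (TCP) lies on the front face of the gripper's body, between the roots of the fingers; the fingertips stand 80 mm ahead of it and the grasp point (between the pads) lies 61 mm ahead of it (env.tips_ahead is the distance from the TCP to the fingertips, in mm); z points along the fingers, y is the direction in which the jaws open and shut (so a half turn about z gives the same grasp; the last joint's range is limited). The gripper opens to 88 mm and grips with 3 to 60 N. Pads are 20 mm wide; open, the fingers measure 115 mm over their backs; the gripper's body (75 mm by 178 mm) begins 61 mm behind the grasp point.
Start: joints at [1.126, 0.423, 1.63, -0, 1.089, -0.019], TCP at [258.124, 569.19, 302.675] pointing down, gripper open.
Joint ranges: [-3, 3], [-0.9, 2.11], [0.09, 2.58], [-1.31, 4.45], [0.11, 2.69], [-2.54, 2.54]. Speed limits (rad/s): [2.39, 2.39, 3.01, 3.14, 3.14, 3.14].

INTERFACE

Orientations are given as a unit quaternion [x, y, z, w].
In Python, from station import env, set_gripper, viewer, workorder gives the robot as it stands. Calls block until the motion is done:
- env.reach(position, orientation): joint-space move of the TCP to a pose.
- env.move_l(position, rot=None, rate=150, f_stop=None): straight line of the TCP; rot=None keeps the orientation; rate is the mean speed in mm/s. With f_stop (N) it stops when the force on the tool has changed by that much, and returns True; else False.
- env.move_joints(angles): joint-space move.
- set_gripper(opening): finger opening in mm; the grip force is fixed at half the most; returns when the fingers have stopped.
- env.hold(seconds).
- env.ik(position, orientation): joint angles nearest the present ones, or None.
- env.read_state(): the state.
- viewer.camera(name): name is "scene" or "top" or "wrist"; returns the picture (420x560x3 uint8, blue, green, red); there is no depth.
- viewer.camera_params(name): a dict with "fx", "fy", "cx", "cy" (pixels), "pose" (4x4, takes a point from camera to world coordinates); the wrist camera has in their place "tool_from_camera" (4x4, takes a point from camera to tool coordinates, whose origin is the TCP and whose axes are the flange's). Camera axes: x right, y up, looking along -z (the intrinsics and any distortion apply to the point x, -y, -z); pixel columns grow to the right and rows downward; lengths in mm; the calibration is good to about 2 mm. A picture is of the moment at which its call begins: read the wrist's pose just before it. camera_params takes no time and is no camera call.
A pose or a line that the arm cannot do raises env.IKError and nothing moves.
- workorder.sign_off(): hands the job in, once; it reports no verdict.
The state is a dict: "time_s": time; "qpos": joint angles; "dq": joint speeds; "tau": joint torques, N m; "tool_pos": TCP position; "orientation": TCP orientation; "force": force on the tool from outside, world axes, zero at the start; "wrist_torque": the same for the moment, N m; "width": finger opening in mm.
Only numpy, scipy, OpenCV 4.12 (cv2) and the standard library are available. Lean on these libraries where they do the work, as an engineer would, in place of code of your own. Each camera call takes 0.05 s, during which the arm holds its last target.

TASK

Slide the two little serving boards apart along the chopping block, only pushing or dragging them with the fingertips and never picking them up: the red-ended one off the right end, the blue-ended one off the left end, until just the whole painted part of each sticks out past the end of the block and the bare wood stays on it. Leave each board lying flat, square to the block and about midway across its width, and leave the phone behind the block where it lies.

Things in the scene. Friction and masses are not known exactly. Their poses are not given: they have to be found in the camera images.
- block: Fixed chopping block of medium-brown wood, 160 mm (its x) by 500 mm (its y, the long way, running roughly from the robot's right to its left), top 40 mm above the worktop, plain flat top without rim. Origin: centre of its underside. Its -y end is the right end, its +y end the left end.
- block_right_end (a point): Middle of the top edge of the block's right (-y) end; axes as the block's.
- block_left_end (a point): Middle of the top edge of the block's left (+y) end; axes as the block's.
- red_board: Loose serving board of light wood, 100 mm wide (its x), 150 mm long (its y), 8 mm thick, about 0.16 kg, lying flat on the right half of the block. The last 40 mm at its -y end, the end towards the right end of the block, are painted red and have a 14 mm hanging hole. Origin: centre of its underside; its bare rear edge lies at y = +75 mm.
- red_board_line (a point): Middle of the line where red paint meets bare wood, on the underside of the red board (35 mm from the board's centre towards -y).
- blue_board: Loose serving board like the red one (100 x 150 x 8 mm, about 0.16 kg), lying flat on the left half of the block. The last 60 mm at its +y end, the end towards the left end of the block, are painted blue and have a 14 mm hanging hole. Origin: centre of its underside; its bare rear edge lies at y = -75 mm. Between the rear edges of the two boards at least 50 mm of the block's top is free.
- blue_board_line (a point): Middle of the line where blue paint meets bare wood, on the underside of the blue board (15 mm from the board's centre towards +y).
- phone: Closed black flip phone, 46 x 95 x 19 mm, loose on the worktop behind the block's right end (farther from the robot); leave it alone. Origin: centre of its underside.

How it is judged (in metres and radians):
At the end, for the whole second after the job is handed in: Each board lies flat and still on the block with its paint line within 10 mm of its end edge of the block (red: right end, blue: left end), within 30 mm of the middle of that edge and square to the block within 0.14 rad (8 degrees) (y of red_board_line in the frame of block_right_end between -0.01 and 0.01 m and x of red_board_line in the frame of block_right_end between -0.03 and 0.03 m and z of red_board_line in the frame of block_right_end between -0.005 and 0.005 m and angle between the y axis of each of red_board, blue_board and the y axis of block, either way round below 0.14 rad and angle between each of red_board, blue_board's own z axis and vertical below 0.06 rad and linear speed of each of red_board, blue_board below 0.01 m/s and y of blue_board_line in the frame of block_left_end between -0.01 and 0.01 m and x of blue_board_line in the frame of block_left_end between -0.03 and 0.03 m and z of blue_board_line in the frame of block_left_end between -0.005 and 0.005 m); the robot touches nothing.
It fails at once if a serving board is lifted (more than 12 mm above the block's top) (z of any of red_board, blue_board in the frame of block_right_end above 0.012 m).
It fails at once if a serving board is tipped (more than 0.2 rad) (angle between any of red_board, blue_board's own z axis and vertical above 0.2 rad).
It fails at once if the phone is shoved more than 20 mm (distance of phone from where it was at the start of the episode above 0.02 m).
It also fails if it takes over 51 s, if anything falls off the work surface, if the arm or the gripper's body presses on something with over 40 N, if the wrist force passes 120 N, or if a joint passes its speed limit or range.

## Working session

There is one attempt and no reset: what is moved stays moved. The work goes in short steps, each a Python script; the robot and the scene stay as the last script left them, time stands still between calls to the robot, and variables do not carry over. Pictures are saved under pics/ and viewed, and the job is handed in when it is done.

```bash
ls; mkdir -p pics; python3 - <<'E'
from station import env, viewer
import cv2
for n in ["top","scene"]:
    cv2.imwrite(f"pics/{n}0.png",viewer.camera(n))
    print(n,viewer.camera_params(n))
print({k:v for k,v in env.read_state().items() if k in("time_s","tool_pos","orientation","width")}, viewer.camera_params("wrist"))
E
```

```text
pics
top {'fx': 444.75488047487397, 'fy': 444.75488047487397, 'cx': 277.3697365240341, 'cy': 214.43277129614387, 'pose': array([[-1.96511412e-02,  9.90261998e-01, -1.37822379e-01,
         4.16330105e+02],
       [-9.99434207e-01, -2.32198030e-02, -2.43332452e-02,
         1.26344764e+02],
       [-2.72964965e-02,  1.37266224e-01,  9.90158010e-01,
         1.02786906e+03],
       [ 0.00000000e+00,  0.00000000e+00,  0.00000000e+00,
         1.00000000e+00]])}
scene {'fx': 472.5189927742045, 'fy': 472.5189927742045, 'cx': 276.6244768143263, 'cy': 210.91147271828126, 'pose': array([[ 7.82953400e-01,  4.00368168e-01, -4.76119000e-01,
        -1.80692230e+00],
       [-6.22078031e-01,  5.05997269e-01, -5.97482793e-01,
        -5.89107826e+02],
       [ 1.70182245e-03,  7.63984354e-01,  6.45232524e-01,
         8.44537178e+02],
       [ 0.00000000e+00,  0.00000000e+00,  0.00000000e+00,
         1.00000000e+00]])}
{'time_s': 0.1, 'tool_pos': array([257.96225822, 568.82779955, 301.95673726]), 'orientation': array([ 2.11288947e-01,  9.77423370e-01, -7.13274124e-04, -1.65590144e-04]), 'width': 87.96260470715765} {'fx': 299.42366207555244, 'fy': 299.42366207555244, 'cx': 278.4109495193785, 'cy': 211.5119689103383, 'tool_from_camera': array([[-8.27066824e-04,  9.62050416e-01,  2.72870505e-01,
         7.55317817e+01],
       [ 9.99999435e-01,  9.77885209e-04, -4.16712375e-04,
        -4.01054369e-01],
       [-6.67734345e-04,  2.72870006e-01, -9.62050682e-01,
        -8.14424447e+01],
       [ 0.00000000e+00,  0.00000000e+00,  0.00000000e+00,
         1.00000000e+00]])}
```

View pics/top0.png

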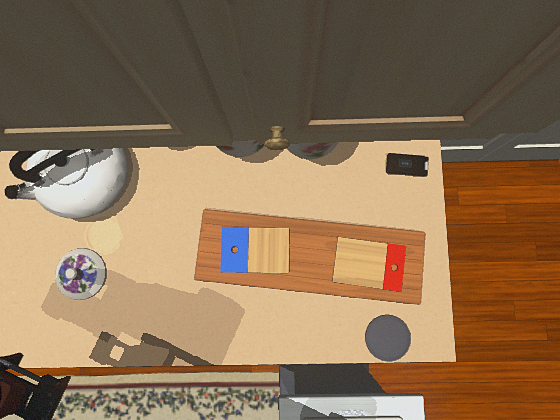

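View pics/scene0.png

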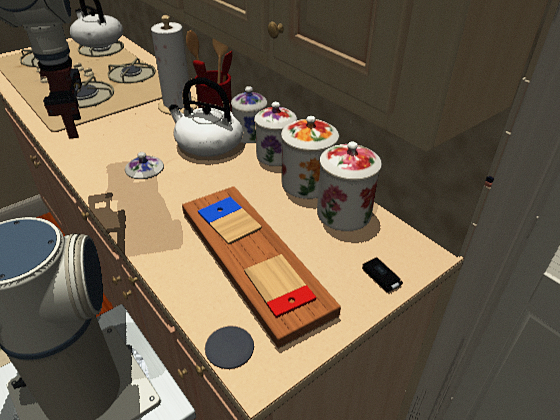

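Top view: the block spans about (195–425, 208–303). The blue board is at (220–290, 226–273), the red at (332–406, 237–291) and the phone at (407,164). I'll enlarge the block area.

```bash
python3 - <<'E'
import cv2
im=cv2.imread("pics/top0.png")
cv2.imwrite("pics/cropL.png",cv2.resize(im[200:300,185:310],None,fx=6,fy=6,interpolation=cv2.INTER_CUBIC))
cv2.imwrite("pics/cropR.png",cv2.resize(im[215:312,315:440],None,fx=6,fy=6,interpolation=cv2.INTER_CUBIC))
E
```

```text
(no output)
```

View pics/cropL.png

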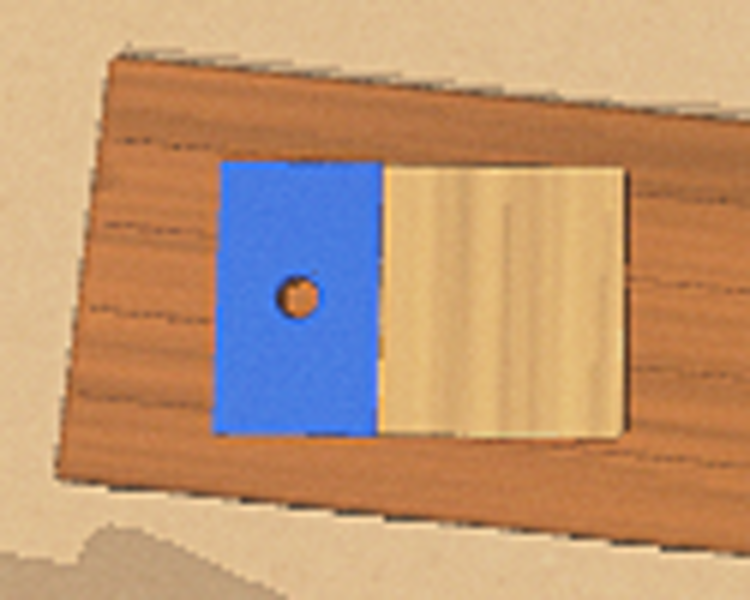

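View pics/cropR.png

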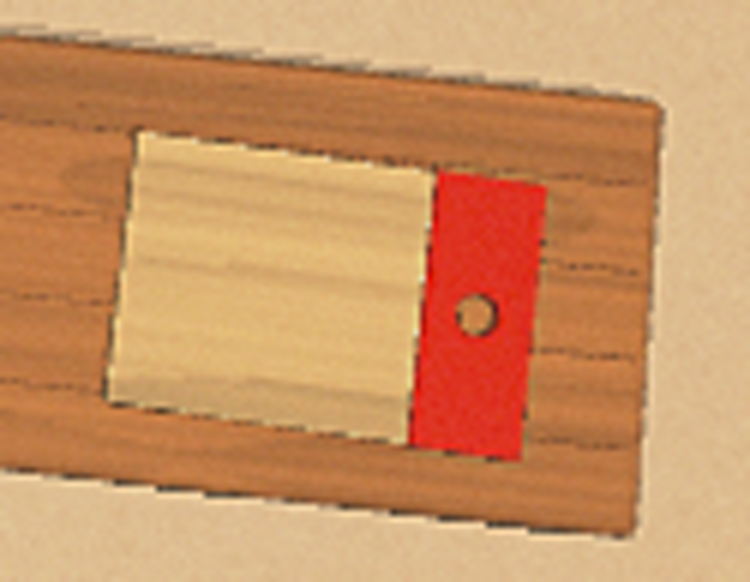

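```bash
cat > h.py <<'E'
import numpy as np
from station import env, viewer, set_gripper, workorder
from scipy.spatial.transform import Rotation as R
P=viewer.camera_params("top")
def px2w(u,v,z,P=P):
    d=np.array([(u-P["cx"])/P["fx"],-(v-P["cy"])/P["fy"],-1.]); T=P["pose"]
    d=T[:3,:3]@d; o=T[:3,3]; return o+d*(z-o[2])/d[2]
def crop(pts,ox,oy,s,z): return np.array([px2w((a+.5)/s-.5+ox,(b+.5)/s-.5+oy,z) for a,b in pts])
E
cat > m.py <<'E'
from h import *
np.set_printoptions(precision=1,suppress=True)
b=np.r_[crop([(112,60),(57,478)],185,200,6,40),crop([(661,102),(634,536)],315,215,6,40)]
bl=crop([(220,162),(214,435),(383,165),(378,435),(626,168),(622,437)],185,200,6,48)
rd=crop([(137,132),(108,402),(436,172),(410,445),(547,186),(521,460)],315,215,6,48)
n=lambda a:np.linalg.norm(a)
print("block",b); print(n(b[0]-b[1]),n(b[2]-b[3]),n(b[0]-b[2]),n(b[1]-b[3]))
for q in(bl,rd): print(q); print(n(q[0]-q[1]),n(q[4]-q[5]),n(q[0]-q[4]),n(q[1]-q[5]))
LE=(b[0]+b[1])/2; RE=(b[2]+b[3])/2; y=(LE-RE)/n(LE-RE); x=np.array([y[1],-y[0],0]); C=(LE+RE)/2
print("C",C,"yaw",np.arctan2(-y[0],y[1]))
loc=lambda p:np.c_[(p-C)@x,(p-C)@y]
print("block",loc(b));print("blue",loc(bl));print("red",loc(rd))
E
python3 m.py
```

```text
block [[ 568.8  317.7   40. ]
 [ 413.6  337.5   40. ]
 [ 507.9 -174.5   40. ]
 [ 351.2 -154.7   40. ]]
156.50391955013163 158.0095613398553 496.011800613975 496.2074107646747
[[528.4 275.8  48. ]
 [428.  278.2  48. ]
 [525.9 215.3  48. ]
 [426.8 218.2  48. ]
 [522.7 125.4  48. ]
 [424.3 129.2  48. ]]
100.37438408818987 98.46539128033295 150.4810867817409 149.10862272243753
[[ 500.4   19.2   48. ]
 [ 402.7   33.4   48. ]
 [ 483.4  -89.    48. ]
 [ 385.3  -74.5   48. ]
 [ 477.4 -128.9   48. ]
 [ 379.2 -113.9   48. ]]
98.74200735580611 99.331402600733 149.89926900300497 149.09666537450076
C [460.4  81.5  40. ] yaw -0.12459158931520213
block [[  78.3  247.9]
 [ -78.3  248.2]
 [  79.  -248.2]
 [ -79.  -248. ]]
blue [[ 43.3 201.3]
 [-56.5 191.2]
 [ 48.4 140.9]
 [-50.3 131.4]
 [ 56.4  51.3]
 [-41.7  42.8]]
red [[  47.5  -56.9]
 [ -51.3  -54.9]
 [  44.  -166.4]
 [ -55.1 -164.1]
 [  43.1 -206.7]
 [ -56.2 -203.9]]
```

Sizes match: block 496×157 (edges slightly rounded), boards about 150×99. The blue board is yawed about 0.09 rad against the block. I'll push each rear edge with two spread fingertips, which also squares the board, and stop short first.

```bash
cat >> h.py <<'E'
C=np.array([460.4,81.5]); YAW=-0.1246
ex=np.array([np.cos(YAW),np.sin(YAW)]); ey=np.array([-ex[1],ex[0]])
Q=R.from_matrix(np.c_[np.r_[ey,0],np.r_[ex,0],[0,0,-1]]).as_quat()
def W(x,y,tipz): return np.r_[C+x*ex+y*ey, tipz+env.tips_ahead]
def st():
    s=env.read_state(); p=s["tool_pos"]; d=p[:2]-C
    print("t",round(s["time_s"],2),"loc",(d@ex).round(1),(d@ey).round(1),"tip",round(p[2]-env.tips_ahead,1),"F",s["force"].round(1),"w",round(s["width"],1))
E
python3 - <<'E'
from h import *
import cv2
print(env.ik(W(2,-5,43),Q), env.ik(W(2,150,43),Q), env.ik(W(-4,-130,43),Q))
env.reach(W(2,-5,170),Q); set_gripper(58); st()
print(env.move_l(W(2,-5,70),rate=150)); print(env.move_l(W(2,-5,43.2),rate=40,f_stop=5)); st()
cv2.imwrite("pics/w1.png",viewer.camera("wrist")); cv2.imwrite("pics/t1.png",viewer.camera("top"))
E
```

```text
[ 1.38307095e-01  5.09284272e-01  2.06916293e+00 -4.44089210e-16
  5.63145455e-01  2.62907095e-01] [ 4.23841685e-01  5.69206085e-01  1.92736557e+00 -4.44089210e-16
  6.45021002e-01  5.48441685e-01] [-1.33216765e-01  4.87352822e-01  2.12280326e+00 -4.44089210e-16
  5.31436577e-01 -8.61676545e-03]
t 2.68 loc 2.0 -5.0 tip 170.0 F [0.2 0.3 0.2] w 58.3
False
False
t 4.32 loc 2.0 -5.0 tip 43.1 F [ 0.1 -0.6  1. ] w 58.0
```

View pics/w1.png

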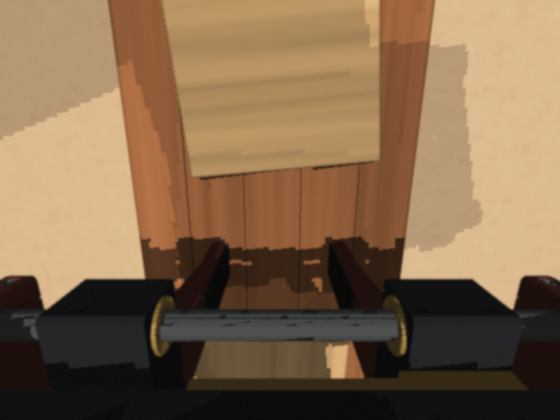

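View pics/t1.png

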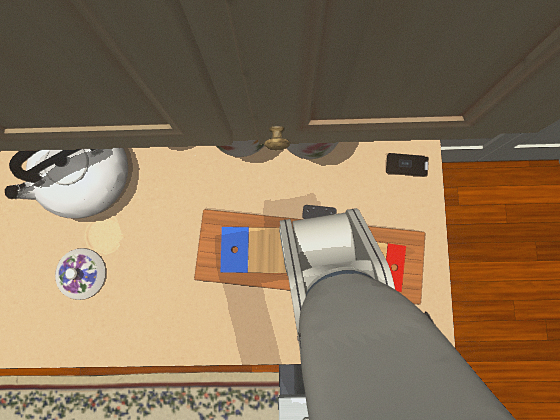

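The wrist view shows both fingertips, at about (222,245) and (338,245), in the gap. The blue board's rear edge runs (195,177)–(380,160), clear ahead of them. I'll push blue, then red, each about 15 mm short.

```bash
python3 - <<'E'
from h import *
import cv2
print(env.move_l(W(2,70,43.2),rate=50,f_stop=25)); st()
print(env.move_l(W(1,135,43.2),rate=50,f_stop=25)); st()
cv2.imwrite("pics/w2.png",viewer.camera("wrist"))
env.move_l(W(1,120,43.5),rate=60)
env.move_l(W(-4,-10,43.5),rate=120)
print(env.move_l(W(-4,-115,43.2),rate=50,f_stop=25)); st()
cv2.imwrite("pics/t2.png",viewer.camera("top"))
E
python3 - <<'E'
import cv2
im=cv2.imread("pics/t2.png")[195:315,175:440]
cv2.imwrite("pics/t2c.png",cv2.resize(im,None,fx=3,fy=3,interpolation=cv2.INTER_CUBIC))
E
```

```text
False
t 6.07 loc 2.1 69.9 tip 43.2 F [ 0.   0.2 -0.9] w 58.1
False
t 7.52 loc 1.0 134.9 tip 43.2 F [-0.8  0.2 -0.4] w 57.9
False
t 11.45 loc -4.1 -114.9 tip 43.1 F [-0.7 -0.3  0.3] w 58.0
```

View pics/t2c.png

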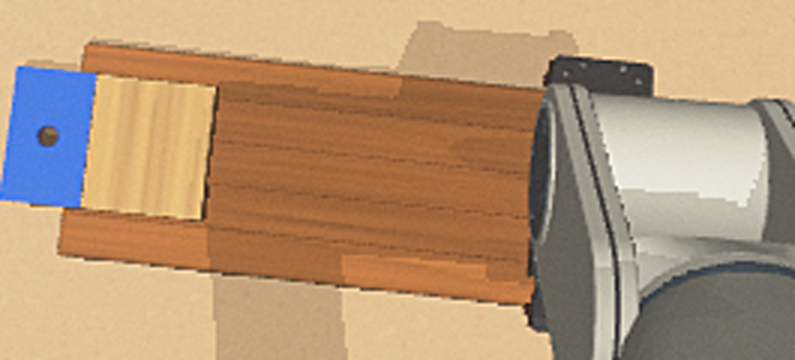

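View pics/w2.png

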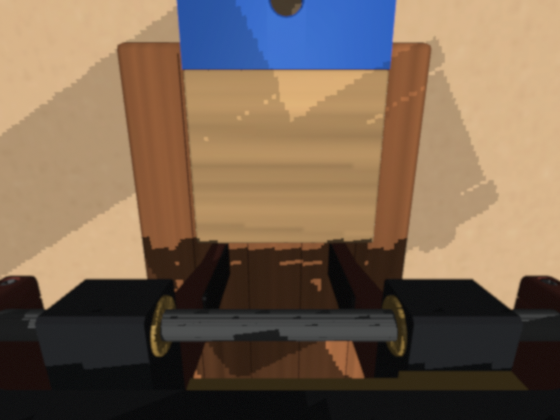

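Top crop: the blue board is square, with its paint line from (96,74) to (82,207). Block left corners are at (88,43) and (58,254). I'll compute how much is left.

```bash
python3 - <<'E'
from h import *
L=lambda p:np.c_[(p[:,:2]-C)@ex,(p[:,:2]-C)@ey].round(1)
print(L(crop([(96,74),(82,207),(217,86),(205,220),(20,66),(0,198)],175,195,3,48)))
print(L(crop([(88,43),(58,254)],175,195,3,40)))
# wrist check: pose at w2
T=np.eye(4);T[:3,:3]=R.from_quat(Q).as_matrix();T[:3,3]=W(1,134.9,43.2)
p=dict(viewer.camera_params("wrist"));p["pose"]=T@p["tool_from_camera"]
f=lambda pts,z:L(np.array([px2w(a,b,z,p) for a,b in pts]))
print(f([(182,69),(392,69),(195,241),(378,241)],48),f([(118,46),(429,46)],40))
E
```

```text
[[ 56.1 235.7]
 [-42.6 233.5]
 [ 56.4 145. ]
 [-42.5 142.5]
 [ 56.3 293.1]
 [-42.3 294.7]]
[[ 79.7 246.3]
 [-78.5 248.4]]
[[-46.  236.2]
 [ 54.6 236.1]
 [-46.5 148.1]
 [ 55.8 148. ]] [[-79.1 248. ]
 [ 74.6 247.9]]
```

Blue's paint line is at 235.6 by both cameras, so it needs 14 mm more, and its centre is about 6 mm across from the middle. The finger face sits about 10.5 mm ahead of the TCP, so red's TCP end should be about −129.5.

```bash
python3 - <<'E'
from h import *
import cv2
print(env.move_l(W(-4,-129.2,43.2),rate=25,f_stop=25)); st()
env.move_l(W(-4,-110,43.5),rate=50)
env.move_l(W(4,115,43.5),rate=150)
print(env.move_l(W(4,148.8,43.2),rate=25,f_stop=25)); st()
cv2.imwrite("pics/t3.png",viewer.camera("top"));cv2.imwrite("pics/w3.png",viewer.camera("wrist"))
env.move_l(W(4,130,43.5),rate=50)
env.move_l(W(4,60,130),rate=150)
env.move_l(W(4,0,250),rate=150); st()
cv2.imwrite("pics/t4.png",viewer.camera("top"));cv2.imwrite("pics/w4.png",viewer.camera("wrist"))
a=cv2.imread("pics/t3.png")[215:315,330:455]
cv2.imwrite("pics/t3c.png",cv2.resize(a,None,fx=6,fy=6,interpolation=cv2.INTER_CUBIC))
a=cv2.imread("pics/t4.png")[195:295,160:285]
cv2.imwrite("pics/t4c.png",cv2.resize(a,None,fx=6,fy=6,interpolation=cv2.INTER_CUBIC))
E
```

```text
False
t 12.22 loc -4.0 -129.3 tip 43.2 F [-1.  -0.2 -0.1] w 58.2
False
t 15.9 loc 4.0 148.8 tip 43.1 F [ 0.  -0.   0.8] w 58.0
t 18.46 loc 3.6 0.1 tip 249.2 F [ 0.9 -0.9 -0.1] w 58.0
```

View pics/t3c.png

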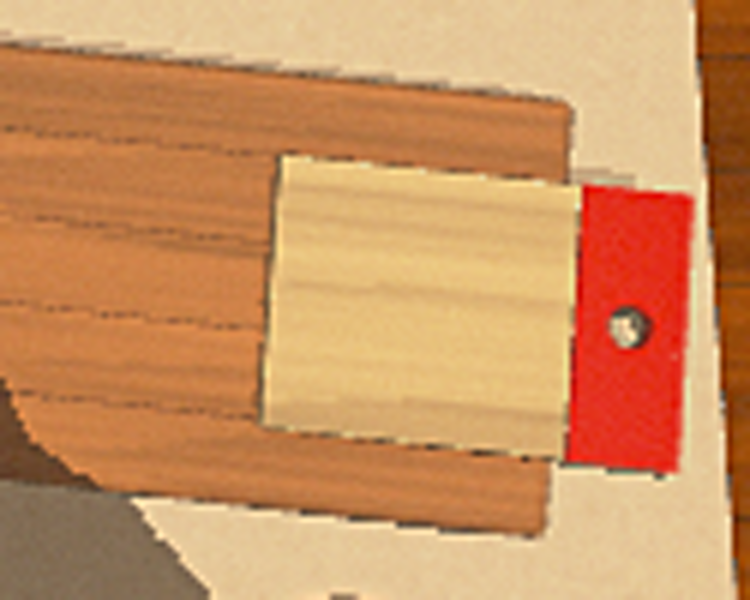

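View pics/t4c.png

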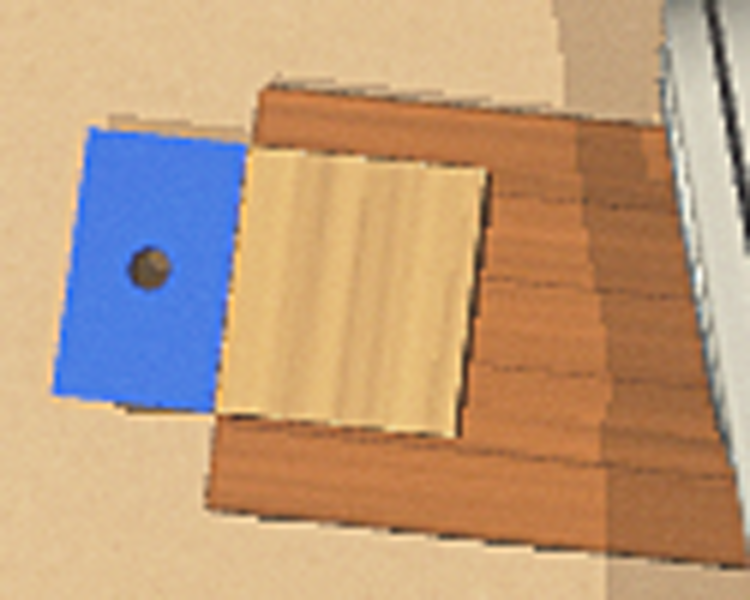

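View pics/t4.png

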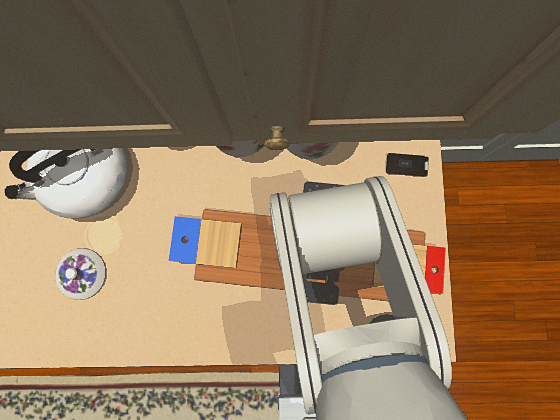

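Both paint lines now sit at the block ends: red (581,187)–(567,460) in the right crop, blue (247,146)–(216,412) in the left crop. The phone is unmoved at (407,164). Now the numbers.

```bash
python3 - <<'E'
from h import *
L=lambda p:np.c_[(p[:,:2]-C)@ex,(p[:,:2]-C)@ey].round(1)
print("red",L(crop([(581,187),(567,460),(281,156),(263,425),(693,198),(677,472)],330,215,6,48)),L(crop([(569,104),(545,535)],330,215,6,40)))
print("blue",L(crop([(247,146),(216,412),(488,171),(459,436),(91,128),(54,395)],160,195,6,48)),L(crop([(261,89),(208,510)],160,195,6,40)))
E
```

```text
red [[  47.3 -251.3]
 [ -51.2 -252.1]
 [  47.4 -142.5]
 [ -50.2 -143.3]
 [  47.4 -291.6]
 [ -51.3 -291.3]] [[  78.2 -247.5]
 [ -78.7 -248.3]]
blue [[ 55.7 249.1]
 [-43.1 247.8]
 [ 55.5 158.5]
 [-42.5 157.8]
 [ 56.5 308.1]
 [-43.2 308.2]] [[ 78.5 248.3]
 [-79.  247.8]]
```

All are within tolerance with margin, and the gripper is clear, so I'm handing in.

```bash
python3 - <<'E'
from h import *
env.hold(0.5); st(); workorder.sign_off(); print("ok")
E
```

```text
t 19.06 loc 4.0 0.0 tip 250.0 F [ 0.4  0.4 -0.4] w 58.1
the job is handed in; nothing more can be done
ok
```

Both boards are in place and the job was handed in at about 19 s. I pushed each one by its rear edge with two spread fingertips just above the block's top, and nothing was gripped or lifted.

| Last check (top camera) | Red board | Blue board | Limit |
|---|---|---|---|
| Paint line from block end | about 2 mm outside (4 mm by the visible edge) | within about 1.5 mm | 10 mm |
| Board centre from middle of width | about 2 mm | about 6 mm | 30 mm |
| Angle to block | about 0.01 rad | about 0.01 rad | 0.14 rad |

The phone looked unmoved in the picture, and the gripper was clear of the boards at hand-in, with the fingertips about 250 mm above the worktop.

One measurement disagreed: the block's visible ends came out at ±248 mm, not the nominal ±250 mm. I took this to be slightly rounded edges; both boards pass with either value.

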